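# Clip a weld coupon into the lever-arch sample file

### The job

Lift the red lever of the sample file all the way up to open its arches, keeping hold of it so that it does not fly open under its spring. Slip the two holes of the blue weld coupon over the two posts, feeling for them gently rather than forcing the plate down, until it lies flat on the board with its holes side towards the lever; then press the lever fully down to shut the arches. Leave the yellow coupon and everything else on the bench alone.

Things in the scene. Friction and masses are not known exactly. Their poses are not given: they have to be found in the camera images.
- file: Lever-arch sample file, fixed: dark blue board, x -85 to +160, y -60 to +100 mm, top at z = 10 mm. Origin: bench level, x of the posts; +x points from posts to lever, y along the row of posts, z up. Its steel clip (posts, arches, lever as one) sits stiffly in slots; its middle is at y = SHIFT, unknown, +4 to +36 mm, true in x and yaw. SHIFT is not measured: find it by feel or eye.
- posts (a point): Reference point on the board's top at file x = 0, y = 0, z = 10 mm; axes as the file's. It is in line with the row of posts but always 4 to 36 mm (SHIFT) to the -y side of their middle. The posts are upright steel pins 7 mm in diameter, 34 mm tall from here, with flat tips, at x = 0, y = SHIFT - 40 and SHIFT + 40 mm.
- lever_hinge (a point): Point on the line of the lever's hinge axis (along y) at file x = 48, y = 0, z = 18 mm; axes as the file's; does not show SHIFT. The lever is a U-shaped wire bail, empty inside (78 mm between its arms), with a red round crossbar, 10 mm diameter, 84 mm long along y, centred at y = SHIFT. At lever value q the crossbar is at x = 95 cos(0.25 + q), z = 95 sin(0.25 + q) mm from here.
- lever (a joint): Lever angle, rad: 0 = down, arches shut (crossbar 42 mm above the bench); 1.15 = fully up against a stop, arches open. Sprung over-centre: lifting it from 0 takes about 4 N at the crossbar; past 0.18 the spring throws it up with up to 9 N, lightly damped, unless held back; it stays up by itself. Pressing it down takes up to 9 N; below 0.18 it snaps to 0 and stays there.
- arches (a joint): Angle of the two arches, rad, driven by the lever: 0 = shut, 0.65 = open. They are 6 mm steel bars at the posts' y, hinged at file x = 40, z = 16 mm; shut, they reach over to the post tips, top at 68 mm above the bench; open, they are swung up towards the lever, nearest part at file x = 23 mm, top at 74 mm.
- coupon: Weld coupon with the BLUE web, about 0.32 kg: steel plate 90 (x) x 110 (y) x 5 mm, two 10 mm holes at x = +32, y = -40 and +40 mm; upright web 10 (x) x 60 (y) mm centred at x = -5, y = 0, z 5 to 37 mm: hold it here. Origin: centre of the underside, z up. Filed, its axes match the file's, origin at file x = -32, y = SHIFT, z = 10 mm. Never press it on the post tips or clip with over 40 N.
- other_coupon: The same kind of coupon with a YELLOW web, not wanted. It may lie on either side of the file, the blue one on the other. Origin and sizes as the blue one.
- spray_can: Green can, 60 mm diameter, 150 mm tall, standing; origin at the centre of its foot. Leave alone.
- brush: Hand brush with a wooden handle, lying; leave alone. Origin: underside, mid-length.
- mug: Blue mug, 76 mm diameter, 90 mm tall; origin at the centre of its foot. Leave alone.

How it is judged:
By the outcome, as a careful person would: the job done as asked, in the order asked, and still so for the second after the job is handed in, with the robot touching nothing.
It also fails if it takes over 72 s, if anything falls off the work surface, if the arm or the gripper's body presses on something with over 40 N, if the wrist force passes 120 N, or if a joint passes its speed limit or range.

### The arm

A 7-joint arm with a two-finger parallel gripper is mounted at the origin on the work surface. World frame = base frame: x ahead of the robot, y to its left, z up, the work surface at z = 0. Lengths are in m, angles in rad, forces in N, time in s.
With the tool pointing down it reaches from about 0.35 to 0.9 m from the base axis. Payload 19.9 kg.
Tool frame: the origin (TCP) lies midway between the tips of the shut fingers; the grasp point (between the pads) lies 19 mm behind it (ctrl.grip_depth is the distance from the TCP to the grasp point, in m); z points along the fingers, y is the line along which they close (so a half turn about z gives the same grasp; the last joint's range is limited). The gripper opens to 94 mm and grips with 3 to 60 N. Pads are 16 mm wide; open, the fingers measure 119 mm over their backs; the gripper's body (75 mm by 177 mm) begins 78 mm behind the grasp point.
Start: joints at [1.119, 0.417, -0.01, 1.614, 0.005, 1.111, -0.053], TCP at [0.249, -0.573, 0.205] pointing down, gripper open.
Joint ranges: [-2.81, 2.81], [-0.39, 2.02], [-1.27, 1.25], [0.06, 2.57], [-1.19, 4.33], [0.19, 2], [-2.82, 2.82]. Speed limits (rad/s): [1.89, 1.89, 2.39, 2.39, 3.01, 3.01, 3.01].

### API

Orientations are given as a rotation vector (axis times angle).
In Python, from station import ctrl gives the robot as it stands. The module is installed in compiled form; this text tells all that it offers.
- The arm moves only by the tool jog_arm, never from a script. Its argument "deltas" is a list that holds one entry, the list of rows, each a list of 6 numbers: the shift along the world's x, y, z in m, then the turn, a rotation vector about the world's x, y, z in degrees. A call has 1 to 5 rows; each row shifts and turns the commanded pose from where the row before left it; what a row does not reach is not made up. A row lasts 1/10 s, in which the tool goes at most 50 mm and 8.59 degrees, less where a joint would pass 70% of its speed; a pose out of reach is approached as far as the arm can. A call with a gripper value outside its range is refused whole. "claw" is the finger opening in m, from 0 to 0.094, set as the call begins (left out, the last holds). The fingers move at their own pace and stop on an object; "force" is the grip in N (left out, the last holds). Time passes only in rows, so rows that do not move let the fingers close. It gives the time, the measured TCP pose, the force, the opening and the grip force at its end, in the units of the state.
- ctrl.sense(): the state, without advancing time (a new reading comes with each control period).
- ctrl.camera(name): name is "scene" or "top"; returns (picture, depth): 400x640x3 uint8, red, green, blue; 400x640 float32, m along the optical axis (not along the pixel's ray), 0 where there is no reading.
- ctrl.get_calibration(name): a dict with "fx", "fy", "cx", "cy" (pixels), "k1" (the pictures are not rectified: a ray, as slopes to the right and down, at radius r is drawn at 1 + k1 r^2 times it, then the intrinsics apply), "R" (3x3) and "t" (3): a world point X has camera coordinates R X + t. Camera axes: x right, y down, z forward; pixel columns grow to the right and rows downward; lengths in m; the calibration is good to about 2 mm. A picture is of the moment at which its call begins. get_calibration takes no time and is no camera call.
- ctrl.hand_in(): hands the job in; it is judged then, once.
The state is a dict: "t": time; "joint_positions": joint angles; "dq": joint speeds; "tau": joint torques, N m; "ee_pos": TCP position; "tool_rot": TCP orientation; "ft_force": force on the tool from outside, world axes, zero at the start; "torque": the same for the moment, N m; "finger_gap": finger opening in m; "finger_force": force on a finger pad.
Only numpy, scipy, OpenCV 4.12 (cv2) and the standard library are available. Lean on these libraries where they do the work, as an engineer would, in place of code of your own. Each camera call takes 0.05 s, during which the arm holds its last target. There are 200 camera calls.

## Working session

There is one attempt and no reset: what is moved stays moved. The work goes in short steps, Python scripts to look and compute and a tool call to move; the robot and the scene stay as the last step left them, time stands still between calls to the robot, and variables do not carry over. Pictures are saved under pics/ and viewed, at most 12 in all, crops included, and the job is handed in when it is done.

Besides the shell and the picture viewer there is one more tool, called as a command line: name --argument value ..., lists and objects as JSON in quotes. jog_arm: Moves the arm, as the interface text tells. Its arguments: {"type":"object","properties":{"deltas":{"type":"array"},"claw":{"type":"number"},"force":{"type":"number"}},"required":["deltas"]}

```bash
mkdir -p pics; cat > h.py <<'E'
import numpy as np, cv2
from station import ctrl
def cam(n):
    p,d=ctrl.camera(n); return p,d,ctrl.get_calibration(n)
def ray(c,uv):
    K=np.array([[c['fx'],0,c['cx']],[0,c['fy'],c['cy']],[0,0,1.]])
    p=cv2.undistortPoints(np.array(uv,float).reshape(-1,1,2),K,np.array([c['k1'],0,0,0,0.])).reshape(-1,2)
    R=np.array(c['R']);t=np.array(c['t'])
    d=np.c_[p,np.ones(len(p))]
    return -R.T@t, d@R   # origin, dirs (unit depth)
def onz(c,uv,z):
    o,d=ray(c,uv); return o+d*((z-o[2])/d[:,2])[:,None]
def cloud(c,dep):
    v,u=np.mgrid[0:dep.shape[0],0:dep.shape[1]]
    o,d=ray(c,np.c_[u.ravel(),v.ravel()])
    return (o+d*dep.ravel()[:,None]).reshape(dep.shape+(3,))
def save(n,p): cv2.imwrite('pics/'+n,p[:,:,::-1])
E
python3 - <<'E'
from h import *
for n in('scene','top'):
    p,d,c=cam(n); save(n+'0.png',p); np.savez(n+'0.npz',p=p,d=d); print(n,{k:np.round(v,3).tolist() for k,v in c.items()},(d>0).mean())
print(ctrl.sense())
E
```

```text
scene {'fx': 411.096, 'fy': 411.096, 'cx': 333.61, 'cy': 199.271, 'k1': 0.015, 'R': [[0.807, 0.591, -0.003], [0.398, -0.548, -0.735], [-0.436, 0.592, -0.678]], 't': [-0.455, -0.251, 1.411]} 0.995984375
top {'fx': 514.853, 'fy': 514.853, 'cx': 317.977, 'cy': 196.377, 'k1': -0.075, 'R': [[-0.009, -1.0, 0.004], [-0.986, 0.008, -0.166], [0.166, -0.006, -0.986]], 't': [-0.085, 0.604, 1.51]} 0.99578515625
{'t': 0.1, 'joint_positions': array([ 1.11952164,  0.41792157, -0.01032346,  1.6141155 ,  0.00470177,
        1.11075327, -0.05302496]), 'dq': array([-0.00022238, -0.00171327, -0.00066053, -0.00216537,  0.00028151,
        0.00102003, -0.00105752]), 'tau': array([-1.02024133e-03, -8.52589917e+01,  6.39646556e-01, -4.26699650e+01,
       -4.88447479e-02,  1.63942657e-02,  1.41644328e-06]), 'ee_pos': array([ 0.24885688, -0.5729246 ,  0.20488258]), 'tool_rot': array([-3.07477613e+00, -6.38952652e-01,  5.01374888e-04]), 'ft_force': array([-0.17857066, -0.24515839,  0.65515764]), 'torque': array([-0.03773879,  0.00059568,  0.0005719 ]), 'finger_force': 0.0, 'finger_gap': 0.09368658494040746}
```

View pics/scene0.png

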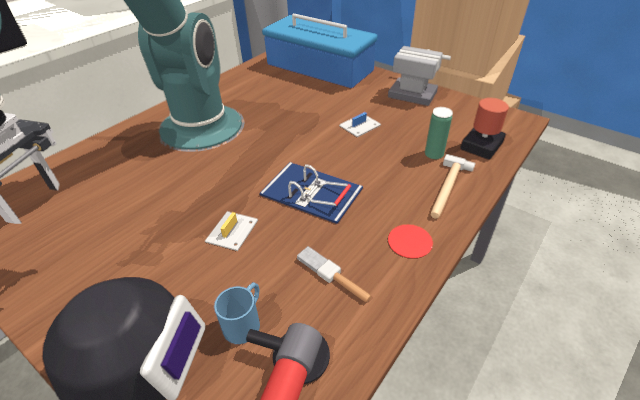

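View pics/top0.png

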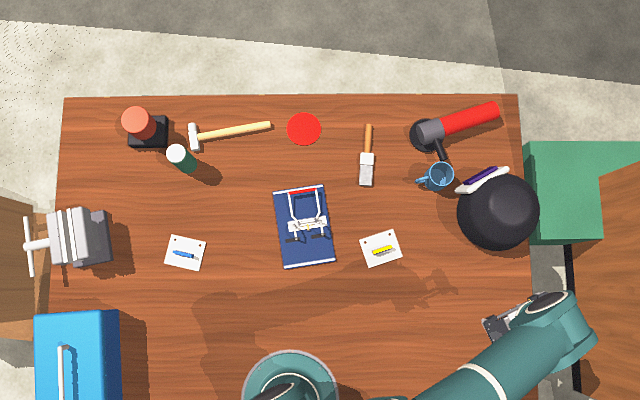

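The scene view shows the file at about (312,190), its red lever to the right at (343,196), the blue coupon at (360,124) and the yellow one at (231,230). In the top view the file is at (305,225), with the red bar at (303,190) and posts near y=237. The blue coupon is at (186,252) with its holes pointing up the picture (+x), and the yellow one is at (381,248).

```bash
python3 - <<'E'
from h import *
T={}
for n,(fu,bu,cu) in {'top':((265,175,345,275),(160,230,215,275),(170,243,200,262)),'scene':((255,158,368,222),(335,108,385,140),(345,110,372,128))}.items():
    z=np.load(n+'0.npz');p,d=z['p'],z['d'];c=ctrl.get_calibration(n);P=cloud(c,d)
    hsv=cv2.cvtColor(p,cv2.COLOR_RGB2HSV);H,S,V=[hsv[...,i].astype(int) for i in range(3)]
    def m(b,k):
        M=np.zeros(p.shape[:2],bool);M[b[1]:b[3],b[0]:b[2]]=True;return M&k
    def rep(name,M):
        ys,xs=np.nonzero(M);q=P[M];r=cv2.minAreaRect(np.c_[xs,ys].astype(np.float32))
        print(n,name,M.sum(),'px',xs.mean().round(1),ys.mean().round(1),'med',np.median(q,0).round(4),'zmax',np.percentile(q[:,2],[10,50,90,98]).round(4),'box',np.round(cv2.boxPoints(r),1).tolist())
        T[n,name]=(xs.mean(),ys.mean()); return q,xs,ys
    q,xs,ys=rep('red',m(fu,((H<8)|(H>172))&(S>150)&(V>90)))
    w=onz(c,np.c_[xs,ys],.042)[:,:2]; r=cv2.minAreaRect((w*1000).astype(np.float32)); print(' red world',r, cv2.boxPoints(r).round(1).tolist())
    q,xs,ys=rep('navy',m(fu,(H>105)&(H<125)&(S>120)&(V<140)))
    w=onz(c,np.c_[xs,ys],.010)[:,:2]; r=cv2.minAreaRect((w*1000).astype(np.float32)); print(' board world',r,cv2.boxPoints(r).round(1).tolist())
    q,xs,ys=rep('blueweb',m(cu,(H>95)&(H<118)&(S>120)&(V>110)))
    hi=q[:,2]>.032; 
    r=cv2.minAreaRect((q[:,:2]*1000).astype(np.float32));print(' web',r)
    if hi.any(): r=cv2.minAreaRect((q[hi][:,:2]*1000).astype(np.float32));print(' webtop',r,hi.sum())
    q,xs,ys=rep('plate',m(bu,(S<60)&(V>150)))
    w=onz(c,np.c_[xs,ys],.005)[:,:2]; r=cv2.minAreaRect((w*1000).astype(np.float32)); print(' plate world',r,cv2.boxPoints(r).round(1).tolist())
def tri(a,b):
    A=[];B=[]
    for n,uv in(('top',a),('scene',b)):
        o,d=ray(ctrl.get_calibration(n),[uv]);d=d[0]/np.linalg.norm(d[0]);M=np.eye(3)-np.outer(d,d);A.append(M);B.append(M@o)
    return np.linalg.solve(sum(A),sum(B))
for k in('red','blueweb','plate'): print('tri',k,tri(T['top',k],T['scene',k]).round(4))
z=np.load('top0.npz')['p'][175:275,150:350]; s=np.load('scene0.npz')['p'][105:225,250:390]
a=cv2.resize(z,None,fx=3.9,fy=3.9,interpolation=cv2.INTER_CUBIC);save('crop0.png',a)
save('crop1.png',cv2.resize(s,None,fx=5,fy=5,interpolation=cv2.INTER_CUBIC))
E
```

```text
top red 73 px 302.0 190.8 med [ 0.6217 -0.0411  0.046 ] zmax [0.041  0.046  0.051  0.0558] box [[288.79998779296875, 191.5], [314.8999938964844, 187.39999389648438], [315.29998779296875, 190.10000610351562], [289.20001220703125, 194.1999969482422]]
 red world ((622.8096923828125, -41.2786865234375), (8.393403053283691, 80.81675720214844), 8.667457580566406) [[612.5999755859375, -2.0], [624.7999877929688, -81.9000015258789], [633.0, -80.5999984741211], [620.9000244140625, -0.699999988079071]]
top navy 386 px 308.6 215.8 med [ 0.5679 -0.0703  0.0106] zmax [0.0057 0.0106 0.0148 0.0183] box [[276.0, 194.0], [322.79998779296875, 186.39999389648438], [334.8999938964844, 260.79998779296875], [288.1000061035156, 268.3999938964844]]
 board world ((515.0999755859375, -49.92999267578125), (233.47674560546875, 146.9330291748047), 8.919631004333496) [[388.3999938964844, 4.5], [411.20001220703125, -140.60000610351562], [641.7999877929688, -104.4000015258789], [619.0, 40.70000076293945]]
top blueweb 66 px 182.6 253.6 med [0.4344 0.3211 0.0375] zmax [0.0109 0.0375 0.0425 0.0449] box [[172.5, 252.899
[... 2278 characters left out ...]
 ((743.1827392578125, -185.7032470703125), (39.6235466003418, 1238.3447265625), 31.322458267211914) 38
scene plate 405 px 359.9 125.8 med [0.4489 0.3095 0.0045] zmax [0.0015 0.0045 0.0068 0.009 ] box [[338.6000061035156, 124.19999694824219], [371.79998779296875, 107.5999984741211], [380.3999938964844, 124.80000305175781], [347.20001220703125, 141.39999389648438]]
 plate world ((438.82037353515625, 329.56243896484375), (132.3747100830078, 96.95835876464844), 78.36766052246094) [[378.0, 274.5], [473.0, 255.0], [499.6000061035156, 384.6000061035156], [404.70001220703125, 404.20001220703125]]
tri red [ 0.6221 -0.0413  0.0448]
tri blueweb [0.4343 0.3228 0.025 ]
tri plate [ 0.4396  0.3233 -0.0008]
```

View pics/crop0.png

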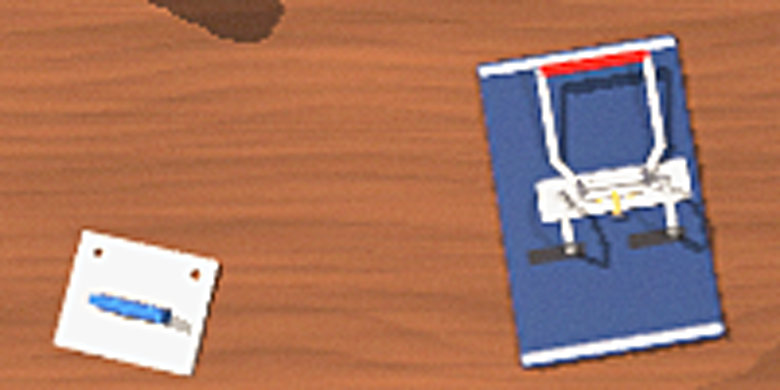

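View pics/crop1.png

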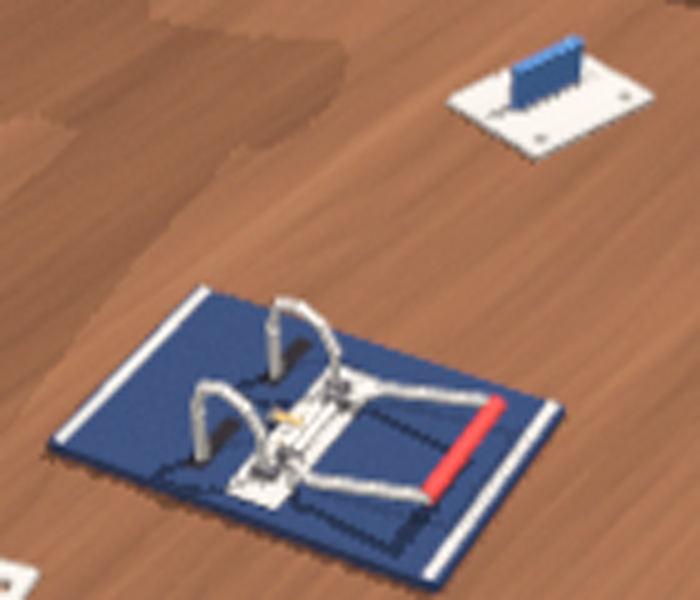

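The lever bar is at about (0.622, -0.041, 0.042). The file yaw is about +8.8°, and the blue coupon is at (0.440, 0.323) with yaw about -12.7°. Both posts lie 140 mm behind the bar. I'll move over the bar now, with the fingers closing along file x.

jog_arm --deltas '[[[0.02,0.045,0.01,0,0,8],[0.02,0.045,0.01,0,0,8],[0.02,0.045,0.01,0,0,8],[0.02,0.045,0.01,0,0,8],[0.02,0.045,0.01,0,0,8]]]' --claw 0.05 --force 25

```text
t: 0.6
ee_pos: [0.3488, -0.3474, 0.2554]
tool_rot: [-2.667, -1.66, 0.001]
ft_force: [1.5, 0.0, 0.8]
finger_gap: 0.0573
finger_force: 0.0
```

jog_arm --deltas '[[[0.03,0.038,0,0,0,7],[0.03,0.038,0,0,0,7],[0.03,0.038,0,0,0,7],[0.03,0.038,0,0,0,7],[0.03,0.038,0,0,0,7.3]]]'

```text
t: 1.1
ee_pos: [0.4993, -0.1576, 0.2552]
tool_rot: [2.039, 2.39, -0.0]
ft_force: [0.1, -2.0, -0.5]
finger_gap: 0.0501
finger_force: 0.0
```

jog_arm --deltas '[[[0.031,0.029,0,0,0,0],[0.031,0.029,0,0,0,0],[0.031,0.029,0,0,0,0],[0.03,0.03,0,0,0,0],[0,0,0,0,0,0]]]'

```text
t: 1.6
ee_pos: [0.6234, -0.0372, 0.2542]
tool_rot: [-2.037, -2.389, -0.003]
ft_force: [-0.9, 0.6, -0.3]
finger_gap: 0.0502
finger_force: 0.0
```

jog_arm --deltas '[[[0,0,-0.048,0,0,0],[0,0,-0.048,0,0,0],[0,0,-0.048,0,0,0],[0,0,-0.045,0,0,0],[0,0,-0.02,0,0,0]]]'

```text
t: 2.1
ee_pos: [0.6189, -0.0428, 0.0419]
tool_rot: [-2.042, -2.382, 0.005]
ft_force: [0.7, 0.2, 1.2]
finger_gap: 0.05
finger_force: 0.0
```

jog_arm --deltas '[[[0,0,-0.012,0,0,0],[0,0,-0.011,0,0,0],[0,0,0,0,0,0]]]'

```text
t: 2.4
ee_pos: [0.6212, -0.0425, 0.0227]
tool_rot: [-2.045, -2.384, 0.001]
ft_force: [0.1, -0.3, 0.1]
finger_gap: 0.0499
finger_force: 0.0
```

```bash
python3 - <<'E'
from h import *
p,d,c=cam('scene'); save('s1.png',cv2.resize(p[90:240,240:400],None,fx=4,fy=4,interpolation=cv2.INTER_CUBIC)); s=ctrl.sense(); print(s['ee_pos'],s['ft_force'],s['joint_positions'])
E
```

```text
[ 0.62172035 -0.04243135  0.02357499] [-0.65120906  0.23336741  0.40575892] [ 0.33882786  0.67221874 -0.43593076  1.73054234  0.36791526  0.82040374
 -0.11449455]
```

View pics/s1.png

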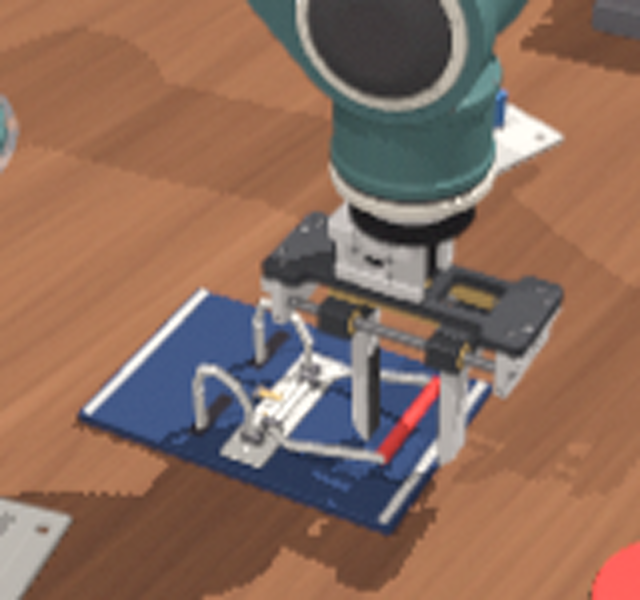

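The crop shows the fingers straddling the red bar (about (412,415)), with one finger inside the bail. Closing now.

jog_arm --deltas '[[[0,0,0,0,0,0],[0,0,0,0,0,0],[0,0,0,0,0,0],[0,0,0,0,0,0],[0,0,0,0,0,0]]]' --claw 0 --force 25

```text
t: 2.95
ee_pos: [0.6216, -0.0424, 0.0234]
tool_rot: [2.045, 2.385, 0.0]
ft_force: [0.4, -0.6, 0.1]
finger_gap: 0.0134
finger_force: 0.0
```

```bash
python3 - <<'E'
from h import *
s=ctrl.sense(); print(s['ee_pos'],s['ft_force'],s['torque'],s['finger_gap'])
th=np.radians(8.8);q=np.linspace(0,1.15,16)
x=.095*np.cos(.25+q);z=.095*np.sin(.25+q)
r=np.c_[np.diff(x)*np.cos(th),np.diff(x)*np.sin(th),np.diff(z)]
print((r*1e3).round(1))
E
```

```text
[ 0.62158783 -0.04236685  0.0233599 ] [ 0.38487232 -0.60090941  0.13984527] [-0.0015761  -0.1033631   0.06149208] 0.013427033441287924
[[-2.  -0.3  7. ]
 [-2.6 -0.4  6.8]
 [-3.1 -0.5  6.6]
 [-3.6 -0.6  6.3]
 [-4.  -0.6  6. ]
 [-4.5 -0.7  5.7]
 [-4.9 -0.8  5.3]
 [-5.3 -0.8  4.9]
 [-5.6 -0.9  4.5]
 [-6.  -0.9  4.1]
 [-6.3 -1.   3.6]
 [-6.5 -1.   3.1]
 [-6.7 -1.   2.6]
 [-6.9 -1.1  2.1]
 [-7.  -1.1  1.5]]
```

jog_arm --deltas '[[[0,0,0,0,0,0],[0,0,0,0,0,0],[0,0,0,0,0,0]]]'

```text
t: 3.25
ee_pos: [0.6215, -0.0424, 0.0232]
tool_rot: [2.045, 2.385, -0.0]
ft_force: [0.6, -0.1, 1.7]
finger_gap: 0.0089
finger_force: 25.0
```

jog_arm --deltas '[[[-0.002,-0.0003,0.007,0,0,0],[-0.0026,-0.0004,0.0068,0,0,0],[-0.0031,-0.0005,0.0066,0,0,0],[0,0,0,0,0,0]]]'

```text
t: 3.65
ee_pos: [0.6137, -0.0436, 0.0447]
tool_rot: [2.045, 2.384, 0.0]
ft_force: [1.0, 1.0, 1.0]
finger_gap: 0.0091
finger_force: 25.0
```

jog_arm --deltas '[[[-0.0036,-0.0006,0.0063,0,0,0],[-0.004,-0.0006,0.006,0,0,0],[-0.0045,-0.0007,0.0057,0,0,0],[-0.0049,-0.0008,0.0053,0,0,0],[0,0,0,0,0,0]]]'

```text
t: 4.15
ee_pos: [0.596, -0.0463, 0.0679]
tool_rot: [2.045, 2.385, -0.001]
ft_force: [-1.6, 1.0, 7.7]
finger_gap: 0.0093
finger_force: 25.0
```

```bash
python3 - <<'E'
from h import *
p,d,c=cam('scene'); save('s2.png',cv2.resize(p[90:240,240:400],None,fx=4,fy=4,interpolation=cv2.INTER_CUBIC)); s=ctrl.sense(); print(s['ee_pos'],s['ft_force'])
E
```

```text
[ 0.59620628 -0.04625927  0.06770185] [-0.97536338  1.24579226  8.7123898 ]
```

View pics/s2.png

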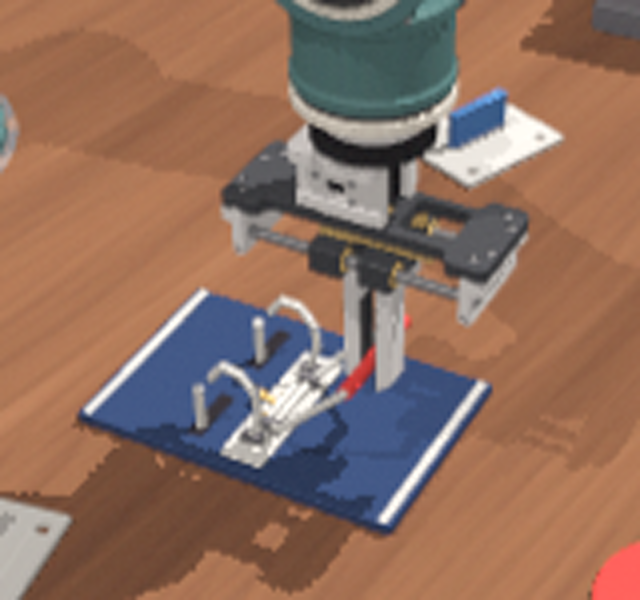

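The lever is held in the fingers (red bar at about (370,365)) and the arches are lifting off the posts. Continuing along the arc.

jog_arm --deltas '[[[-0.0053,-0.0008,0.0049,0,0,0],[-0.0056,-0.0009,0.0045,0,0,0],[-0.006,-0.0009,0.0041,0,0,0],[-0.0063,-0.001,0.0036,0,0,0],[0,0,0,0,0,0]]]'

```text
t: 4.7
ee_pos: [0.5713, -0.0501, 0.0839]
tool_rot: [-2.044, -2.383, 0.004]
ft_force: [-7.3, 0.6, 2.9]
finger_gap: 0.009
finger_force: 25.0
```

jog_arm --deltas '[[[-0.0065,-0.001,0.0031,0,0,0],[-0.0067,-0.001,0.0026,0,0,0],[-0.0069,-0.0011,0.0021,0,0,0],[-0.007,-0.0011,0.0015,0,0,0],[0,0,0,0,0,0]]]'

```text
t: 5.2
ee_pos: [0.5455, -0.054, 0.0928]
tool_rot: [-2.045, -2.385, -0.0]
ft_force: [5.4, 1.8, -16.4]
finger_gap: 0.0091
finger_force: 25.0
```

jog_arm --deltas '[[[-0.0015,-0.0002,0.0002,0,0,0],[0,0,0,0,0,0]]]'

```text
t: 5.4
ee_pos: [0.5452, -0.0539, 0.0929]
tool_rot: [2.044, 2.385, 0.002]
ft_force: [13.1, 2.4, -20.6]
finger_gap: 0.0093
finger_force: 25.0
```

Lever is at its stop. Releasing, lifting clear, then checking.

jog_arm --deltas '[[[0.001,0,-0.001,0,0,0],[0,0,0,0,0,0],[0,0,0,0,0,0],[0,0,0,0,0,0]]]' --claw 0.04

```text
t: 5.8
ee_pos: [0.5458, -0.0544, 0.0926]
tool_rot: [2.045, 2.385, -0.0]
ft_force: [0.6, 0.1, 0.3]
finger_gap: 0.0373
finger_force: 0.0
```

jog_arm --deltas '[[[0,0,0.03,0,0,0],[0,0,0.045,0,0,0],[0,0,0.045,0,0,0],[0,0.045,0.02,0,0,0],[-0.01,0.045,0,0,0,-4]]]'

```text
t: 6.3
ee_pos: [0.5376, 0.0362, 0.2356]
tool_rot: [2.128, 2.306, 0.005]
ft_force: [1.0, 1.5, -1.2]
finger_gap: 0.0399
finger_force: 0.0
```

jog_arm --deltas '[[[-0.02,0.045,0,0,0,-4],[-0.02,0.045,0,0,0,-4],[-0.02,0.045,0,0,0,-4],[-0.02,0.045,0,0,0,-4],[0,0.04,0,0,0,-1.5]]]'

```text
t: 6.8
ee_pos: [0.4537, 0.2579, 0.2331]
tool_rot: [2.454, 1.96, 0.0]
ft_force: [0.9, 0.4, 0.5]
finger_gap: 0.0406
finger_force: 0.0
```

```bash
python3 - <<'E'
from h import *
out=[]
for n,b in(('scene',(250,150,370,230)),('top',(270,180,350,275))):
    p,d,c=cam(n); np.savez(n+'2.npz',p=p,d=d); k=p[b[1]:b[3],b[0]:b[2]]; out.append(cv2.resize(k,(480 if n=='scene' else 320,380 if n!='scene' else 320),interpolation=cv2.INTER_CUBIC))
A=np.zeros((380,800,3),np.uint8);A[:320,:480]=out[0];A[:,480:]=out[1];save('s3.png',A)
s=ctrl.sense(); print(s['ee_pos'],s['tool_rot'],s['ft_force'],s['joint_positions'])
E
```

```text
[0.45433222 0.26075803 0.23295368] [-2.44768632e+00 -1.96741765e+00 -2.10366854e-03] [ 0.28436058 -0.32211285 -0.42988159] [-0.00377962  0.26804777 -0.67711361  1.81517596  0.183951    1.12089298
 -0.96042764]
```

View pics/s3.png

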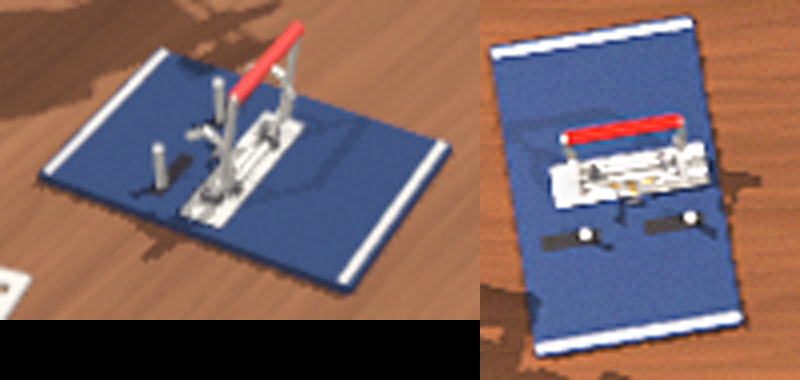

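The lever stands up and the arches are open. The post tips show in the top crop at (585,234) and (690,217), and in the scene crop at (158,148) and (218,82). Measuring them and re-measuring the web.

```bash
python3 - <<'E'
from h import *
z=np.load('top2.npz');p=z['p'];c=ctrl.get_calibration('top')
g=p.min(2).astype(float)
W=[]
for u,v in((296,238),(322,234)):
    b=g[v-4:v+5,u-4:u+5]; w=np.clip(b-130,0,None); yy,xx=np.mgrid[v-4:v+5,u-4:u+5]
    uv=((w*xx).sum()/w.sum(),(w*yy).sum()/w.sum()); P=onz(c,[uv],.044)[0];W.append(P);print('top tip',np.round(uv,2),P.round(4))
W=np.array(W);dv=W[0]-W[1];print('mid',W.mean(0).round(4),'dist',np.linalg.norm(dv),'yaw',np.degrees(np.arctan2(-dv[0],dv[1])))
s=np.load('scene2.npz');cs=ctrl.get_calibration('scene')
def tri(L):
    A=[];B=[]
    for c_,uv in L:
        o,d=ray(c_,[uv]);d=d[0]/np.linalg.norm(d[0]);M=np.eye(3)-np.outer(d,d);A.append(M);B.append(M@o)
    return np.linalg.solve(sum(A),sum(B))
def red(p,b):
    hsv=cv2.cvtColor(p,cv2.COLOR_RGB2HSV);H,S,V=[hsv[...,i].astype(int) for i in range(3)]
    M=np.zeros(p.shape[:2],bool);M[b[1]:b[3],b[0]:b[2]]=1;M&=((H<8)|(H>172))&(S>150)&(V>90);ys,xs=np.nonzero(M);
    r=cv2.minAreaRect(np.c_[xs,ys].astype(np.float32)); return xs.mean(),ys.mean()
a=red(p,(270,180,350,275));b=red(s['p'],(250,150,370,230))
print('bar tri',tri([(c,a),(cs,b)]).round(4),'top@.112',onz(c,[a],.1145)[0].round(4),'scene',onz(cs,[b],.112)[0].round(4))
gs=s['p'].min(2); 
print('scene tips approx',[onz(cs,[uv],.044)[0].round(4) for uv in((289.3,187),(304.5,170.5))])
for n,uv in(('top',(0,0)),): pass
# blue coupon plate from t0
z0=np.load('top0.npz');hsv=cv2.cvtColor(z0['p'],cv2.COLOR_RGB2HSV).astype(int)
M=np.zeros((400,640),np.uint8);M[230:275,160:215]=((hsv[...,1]<60)&(hsv[...,2]>150)|((hsv[...,0]>95)&(hsv[...,0]<118)&(hsv[...,1]>120)))[230:275,160:215]
M=cv2.morphologyEx(M,cv2.MORPH_CLOSE,np.ones((5,5),np.uint8))
ys,xs=np.nonzero(M);w=onz(c,np.c_[xs,ys],.005)*1000;r=cv2.minAreaRect(w[:,:2].astype(np.float32));print('plate',r,'centroid',w.mean(0).round(1))
g0=z0['p'].min(2).astype(float); H=[]
for u,v in((175,239),(200,245)):
    b=g0[v-4:v+5,u-4:u+5]; w=np.clip(190-b,0,None); w[b<0]=0; yy,xx=np.mgrid[v-4:v+5,u-4:u+5]
    print(b.astype(int)[1:8,1:8].tolist()); uv=((w*xx).sum()/w.sum(),(w*yy).sum()/w.sum());H.append(onz(c,[uv],.004)[0]);print(uv,H[-1].round(4))
E
```

```text
top tip [295.84 238.06] [ 0.4782 -0.0221  0.044 ]
top tip [322.06 233.78] [ 0.4905 -0.1011  0.044 ]
mid [ 0.4844 -0.0616  0.044 ] dist 0.07989888777711875 yaw 8.8263816879639
bar tri [ 0.5479 -0.052   0.1182] top@.112 [ 0.5477 -0.0525  0.1145] scene [ 0.5433 -0.045   0.112 ]
scene tips approx [array([ 0.489 , -0.1005,  0.044 ]), array([ 0.4773, -0.0212,  0.044 ])]
plate ((440.2212829589844, 322.58343505859375), (112.77681732177734, 92.89403533935547), 77.29794311523438) centroid [440.  322.6   5. ]
[[250, 249, 250, 251, 252, 254, 254], [249, 249, 251, 251, 250, 249, 249], [249, 253, 234, 203, 253, 249, 248], [250, 248, 84, 0, 184, 250, 248], [249, 254, 139, 90, 249, 249, 248], [248, 251, 253, 247, 251, 248, 247], [247, 248, 249, 249, 248, 247, 247]]
(np.float64(175.8025078369906), np.float64(238.076802507837)) [0.484  0.3515 0.004 ]
[[248, 248, 250, 250, 251, 251, 252], [248, 250, 254, 254, 251, 249, 249], [249, 253, 152, 64, 238, 250, 250], [250, 213, 18, 13, 191, 250, 251], [249, 252, 175, 109, 249, 249, 252], [248, 249, 251, 244, 250, 249, 255], [247, 248, 248, 248, 248, 250, 255]]
(np.float64(200.57033248081842), np.float64(245.34271099744245)) [0.4612 0.2736 0.004 ]
```

```bash
python3 - <<'E'
from h import *
c=ctrl.get_calibration('top');g=np.load('top0.npz')['p'].min(2).astype(float);H=[]
for u,v in((175,239),(200,245)):
    b=g[v-2:v+3,u-2:u+3];w=np.clip(240-b,0,None);yy,xx=np.mgrid[v-2:v+3,u-2:u+3]
    H.append(onz(c,[((w*xx).sum()/w.sum(),(w*yy).sum()/w.sum())],.004)[0])
H=np.array(H);d=H[0]-H[1];y=np.arctan2(-d[0],d[1]);m=H.mean(0)
print(H.round(4),np.linalg.norm(d),np.degrees(y),m, 'web',m[:2]-.037*np.array([np.cos(y),np.sin(y)]), 'lat', m[:2]@[.22,.9755])
E
```

```text
[[0.4803 0.3548 0.004 ]
 [0.4625 0.2766 0.004 ]] 0.08017266983051981 -12.870083874601782 [0.47138299 0.31569229 0.004     ] web [0.43531252 0.32393372] lat 0.4116620906648266
```

jog_arm --deltas '[[[-0.01,0.032,-0.02,0,0,-0.4],[-0.009,0.031,-0.02,0,0,0],[0,0,-0.045,0,0,0],[0,0,-0.045,0,0,0],[0,0,0,0,0,0]]]'

```text
t: 7.4
ee_pos: [0.4347, 0.3165, 0.0981]
tool_rot: [-2.46, -1.953, 0.012]
ft_force: [-0.9, -0.9, 1.4]
finger_gap: 0.04
finger_force: 0.0
```

```bash
python3 -c "
from h import *
s=ctrl.sense();print(s['ee_pos'],s['tool_rot'],2*np.degrees(np.arctan2(s['tool_rot'][1],s['tool_rot'][0]))-90,s['joint_positions'])"
```

```text
[0.43467499 0.31651722 0.09812369] [-2.45960557 -1.95294313  0.01241434] -373.1003837664913 [-0.1801707   0.47333314 -0.63103728  1.90248571  0.35238957  0.88632601
 -1.21606707]
```

jog_arm --deltas '[[[0,0,-0.02,0,0,0],[0,0,-0.02,0,0,0],[0,0,0,0,0,0],[0,0,0,0,0,0]]]'

```text
t: 7.8
ee_pos: [0.4377, 0.319, 0.0643]
tool_rot: [2.461, 1.953, 0.002]
ft_force: [0.6, -0.1, 0.7]
finger_gap: 0.0399
finger_force: 0.0
```

jog_arm --deltas '[[[-0.0024,0.0048,0,0,0,0.3],[0,0,-0.025,0,0,0],[0,0,-0.02,0,0,0],[0,0,0,0,0,0],[0,0,0,0,0,0]]]'

```text
t: 8.3
ee_pos: [0.4348, 0.3242, 0.0187]
tool_rot: [-2.455, -1.96, -0.001]
ft_force: [0.7, 0.1, -0.2]
finger_gap: 0.0401
finger_force: 0.0
```

jog_arm --deltas '[[[0.0004,-0.0004,-0.008,0,0,0],[0,0,0,0,0,0]]]'

```text
t: 8.5
ee_pos: [0.4352, 0.3231, 0.0096]
tool_rot: [2.456, 1.959, 0.0]
ft_force: [-1.0, -1.0, 0.7]
finger_gap: 0.0401
finger_force: 0.0
```

jog_arm --deltas '[[[0,0,0,0,0,0],[0,0,0,0,0,0],[0,0,0,0,0,0],[0,0,0,0,0,0],[0,0,0,0,0,0]]]' --claw 0 --force 40

```text
t: 9.0
ee_pos: [0.4348, 0.3233, 0.0096]
tool_rot: [-2.455, -1.96, 0.0]
ft_force: [-1.8, 0.2, 2.9]
finger_gap: 0.0093
finger_force: 40.0
```

jog_arm --deltas '[[[0,0,0,0,0,0],[0,0,0.01,0,0,0],[0,0,0.02,0,0,0],[0,0,0,0,0,0]]]'

```text
t: 9.4
ee_pos: [0.4361, 0.3239, 0.0416]
tool_rot: [2.455, 1.959, 0.005]
ft_force: [0.8, 0.1, -3.5]
finger_gap: 0.0096
finger_force: 40.0
```

jog_arm --deltas '[[[0,0,0.045,0,0,0],[0,-0.02,0.045,0,0,2],[0,-0.035,0,0,0,2],[0,-0.035,0,0,0,2],[0,-0.035,0,0,0,2]]]'

```text
t: 9.9
ee_pos: [0.4349, 0.1966, 0.1294]
tool_rot: [2.311, 2.127, 0.0]
ft_force: [0.3, -0.3, -3.8]
finger_gap: 0.01
finger_force: 40.0
```

jog_arm --deltas '[[[0.002,-0.04,0,0,0,2],[0.002,-0.04,0,0,0,2],[0.002,-0.04,0,0,0,2],[0.002,-0.04,0,0,0,2],[0.002,-0.04,0,0,0,2]]]'

```text
t: 10.4
ee_pos: [0.4447, -0.0037, 0.1293]
tool_rot: [2.117, 2.321, -0.0]
ft_force: [1.3, 0.2, -2.7]
finger_gap: 0.0094
finger_force: 40.0
```

jog_arm --deltas '[[[0.001,-0.03,0,0,0,2],[0,-0.02,0,0,0,1.6],[0,-0.015,0,0,0,0],[0,0,0,0,0,0],[0,0,0,0,0,0]]]'

```text
t: 10.9
ee_pos: [0.4459, -0.0666, 0.1293]
tool_rot: [-2.045, -2.384, 0.0]
ft_force: [-0.1, 0.3, -3.1]
finger_gap: 0.0099
finger_force: 40.0
```

```bash
python3 -c "
from h import *
s=ctrl.sense();print(s['ee_pos'],s['tool_rot'],2*np.degrees(np.arctan2(s['tool_rot'][1],s['tool_rot'][0]))%180-90,s['ft_force'],s['torque'])
p,d,c=cam('scene');q,d2,c2=cam('top')
a=cv2.resize(p[90:230,240:380],(560,560));b=cv2.resize(q[190:330,270:330],(240,560));save('s4.png',np.hstack([a,b]))"
```

```text
[ 0.4458809  -0.06662364  0.1292839 ] [-2.04529928e+00 -2.38432282e+00  2.09154985e-04] 8.753262637691591 [-0.13016356  0.29274806 -3.06880179] [-0.00217316 -0.06608716 -0.01306797]
```

View pics/s4.png

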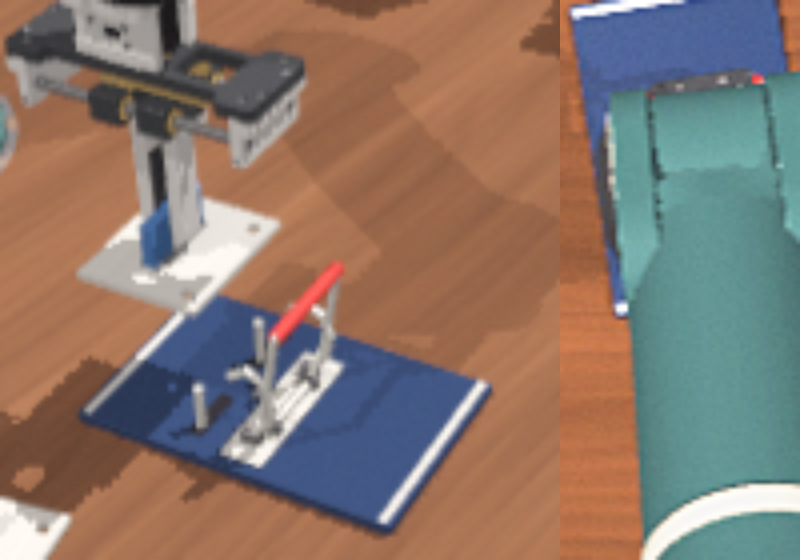

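The coupon is held level over the board with its holes towards the lever, at crop pixels (254,228) and (186,294). The posts are at (258,325) and (198,390). Measuring the hole positions in this view.

```bash
python3 - <<'E'
from h import *
p,d,c=cam('scene');g=p.min(2).astype(float);H=[]
for u,v in((303,147),(286,163)):
    b=g[v-4:v+5,u-4:u+5];
    w=g[v-3:v+4,u-3:u+4]; print(w.astype(int).tolist())
    w=np.clip(np.median(w)-25-w,0,None);yy,xx=np.mgrid[v-3:v+4,u-3:u+4]
    uv=((w*xx).sum()/w.sum(),(w*yy).sum()/w.sum());H.append(onz(c,[uv],.1237)[0]);print(uv,H[-1].round(4))
H=np.array(H);e=H[0]-H[1];print('mid',H.mean(0),np.linalg.norm(e),np.degrees(np.arctan2(-e[0],e[1])))
T=[]
for u,v in((290,187),(304,170)):
    w=g[v-4:v+5,u-4:u+5];print(w.astype(int).tolist())
E
```

```text
[[223, 224, 224, 225, 223, 222, 207], [224, 222, 218, 213, 212, 221, 223], [224, 212, 180, 151, 156, 214, 223], [225, 204, 161, 150, 167, 205, 220], [223, 223, 207, 205, 221, 222, 217], [222, 222, 222, 222, 222, 217, 193], [224, 222, 222, 222, 217, 193, 159]]
(np.float64(303.56692913385825), np.float64(147.0984251968504)) [ 0.478  -0.0196  0.1237]
[[172, 174, 173, 173, 174, 173, 172], [173, 173, 172, 171, 170, 169, 172], [173, 173, 167, 154, 156, 155, 170], [173, 175, 160, 144, 133, 141, 189], [174, 173, 171, 159, 147, 150, 235], [171, 171, 171, 172, 196, 197, 236], [155, 164, 166, 174, 233, 235, 233]]
(np.float64(287.1304347826087), np.float64(163.0)) [ 0.4881 -0.0985  0.1237]
mid [ 0.48301572 -0.05903035  0.1237    ] 0.079605196518515 7.297281740841109
[[56, 52, 57, 59, 58, 61, 57, 57, 59], [43, 37, 37, 52, 58, 57, 59, 57, 60], [42, 43, 71, 107, 87, 64, 59, 61, 59], [40, 44, 148, 204, 160, 83, 66, 64, 61], [45, 43, 191, 230, 192, 95, 66, 67, 66], [43, 50, 133, 171, 145, 78, 65, 66, 65], [49, 64, 115, 152, 153, 86, 65, 66, 63], [67, 66, 112, 152, 150, 85, 65, 63, 55], [66, 65, 108, 153, 147, 91, 65, 56, 52]]
[[61, 78, 76, 88, 82, 81, 72, 70, 69], [60, 58, 60, 59, 76, 75, 84, 83, 80], [59, 59, 56, 57, 59, 58, 60, 76, 76], [59, 60, 59, 101, 150, 110, 66, 59, 57], [60, 58, 58, 158, 212, 174, 84, 60, 59], [59, 58, 57, 139, 177, 165, 82, 60, 78], [59, 58, 59, 97, 141, 144, 78, 73, 81], [58, 57, 58, 97, 141, 151, 88, 86, 148], [58, 59, 59, 93, 138, 148, 87, 125, 213]]
```

Grip feel, the top view and the scene view average to about 0 mm correction in file x and -1 mm in file y. Descending to just above the tips.

jog_arm --deltas '[[[0.0003,-0.001,-0.025,0,0,0],[0,0,-0.025,0,0,0],[0,0,-0.015,0,0,0],[0,0,0,0,0,0],[0,0,0,0,0,0]]]'

```text
t: 11.55
ee_pos: [0.4465, -0.0672, 0.0649]
tool_rot: [-2.044, -2.386, -0.0]
ft_force: [-0.1, 0.1, -2.6]
finger_gap: 0.0098
finger_force: 40.0
```

jog_arm --deltas '[[[0,0,-0.003,0,0,0],[0,0,-0.003,0,0,0],[0,0,-0.002,0,0,0],[0,0,0,0,0,0]]]'

```text
t: 11.95
ee_pos: [0.4463, -0.0679, 0.0564]
tool_rot: [2.045, 2.385, -0.0]
ft_force: [0.6, -0.2, -2.0]
finger_gap: 0.01
finger_force: 40.0
```

jog_arm --deltas '[[[0,0,-0.0015,0,0,0],[0,0,-0.0015,0,0,0],[0,0,-0.001,0,0,0],[0,0,0,0,0,0]]]'

```text
t: 12.35
ee_pos: [0.4462, -0.0678, 0.0523]
tool_rot: [-2.045, -2.385, 0.0]
ft_force: [1.2, 1.1, -3.6]
finger_gap: 0.0099
finger_force: 40.0
```

jog_arm --deltas '[[[0,0,-0.001,0,0,0],[0,0,0,0,0,0]]]'

```text
t: 12.55
ee_pos: [0.4463, -0.0679, 0.0514]
tool_rot: [-2.045, -2.385, 0.0]
ft_force: [-0.1, 0.9, -3.0]
finger_gap: 0.0096
finger_force: 40.0
```

jog_arm --deltas '[[[0,0,-0.002,0,0,0],[0,0,-0.002,0,0,0],[0,0,0,0,0,0]]]'

```text
t: 12.85
ee_pos: [0.4461, -0.0678, 0.0472]
tool_rot: [-2.045, -2.385, 0.0]
ft_force: [0.1, 0.4, -3.3]
finger_gap: 0.0097
finger_force: 40.0
```

jog_arm --deltas '[[[0,0,-0.002,0,0,0],[0,0,-0.002,0,0,0],[0,0,0,0,0,0]]]'

```text
t: 13.15
ee_pos: [0.4462, -0.0678, 0.0432]
tool_rot: [-2.045, -2.385, 0.0]
ft_force: [1.0, 0.2, -2.9]
finger_gap: 0.0094
finger_force: 40.0
```

The plate is about 10 mm below the tips with no contact force. A quick picture to confirm the posts are through the holes.

```bash
python3 -c "
from h import *
p,d,c=cam('scene');save('s5.png',cv2.resize(p[130:220,250:350],None,fx=6,fy=6,interpolation=cv2.INTER_CUBIC))"
```

```text
(no output)
```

View pics/s5.png

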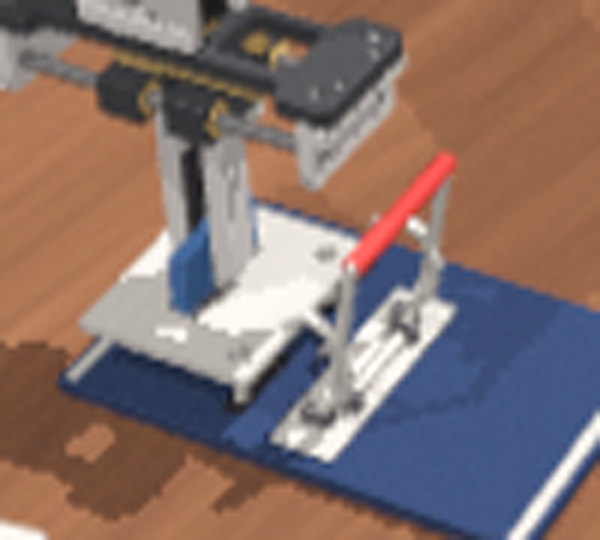

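The posts pass through both holes (tips at (325,252) and (240,350)). Continuing down gently.

jog_arm --deltas '[[[0,0,-0.002,0,0,0],[0,0,-0.002,0,0,0],[0,0,-0.002,0,0,0],[0,0,-0.002,0,0,0],[0,0,0,0,0,0]]]'

```text
t: 13.7
ee_pos: [0.4461, -0.0678, 0.0352]
tool_rot: [-2.045, -2.385, 0.0]
ft_force: [0.7, 0.4, -2.3]
finger_gap: 0.01
finger_force: 40.0
```

jog_arm --deltas '[[[0,0,-0.002,0,0,0],[0,0,-0.002,0,0,0],[0,0,-0.002,0,0,0],[0,0,-0.002,0,0,0],[0,0,0,0,0,0]]]'

```text
t: 14.2
ee_pos: [0.4462, -0.0678, 0.0272]
tool_rot: [-2.045, -2.385, 0.0]
ft_force: [0.0, 0.4, -3.2]
finger_gap: 0.0098
finger_force: 40.0
```

jog_arm --deltas '[[[0,0,-0.002,0,0,0],[0,0,-0.002,0,0,0],[0,0,-0.002,0,0,0],[0,0,0,0,0,0]]]'

```text
t: 14.6
ee_pos: [0.4462, -0.0678, 0.0212]
tool_rot: [-2.045, -2.385, 0.0]
ft_force: [-0.2, 0.1, -2.6]
finger_gap: 0.0099
finger_force: 40.0
```

jog_arm --deltas '[[[0,0,-0.001,0,0,0],[0,0,-0.001,0,0,0],[0,0,0,0,0,0]]]'

```text
t: 14.9
ee_pos: [0.4463, -0.0679, 0.0196]
tool_rot: [2.045, 2.385, -0.0]
ft_force: [-1.6, -0.3, 2.5]
finger_gap: 0.0098
finger_force: 40.0
```

The plate is seated on the board (contact at +5 N). Releasing and going up.

jog_arm --deltas '[[[0,0,0,0,0,0],[0,0,0,0,0,0],[0,0,0,0,0,0],[0,0,0,0,0,0]]]' --claw 0.04 --force 25

```text
t: 15.3
ee_pos: [0.4464, -0.0679, 0.0195]
tool_rot: [2.045, 2.385, 0.0]
ft_force: [0.6, -1.2, -0.1]
finger_gap: 0.0382
finger_force: 0.0
```

jog_arm --deltas '[[[0,0,0.02,0,0,0],[0,0,0.04,0,0,0],[0,0,0.045,0,0,0],[0,0,0.045,0,0,0],[0,0,0,0,0,0]]]'

```text
t: 15.8
ee_pos: [0.4488, -0.0681, 0.1743]
tool_rot: [2.04, 2.38, 0.004]
ft_force: [0.9, -0.2, -1.0]
finger_gap: 0.0401
finger_force: 0.0
```

```bash
python3 -c "
from h import *
p,d,c=cam('scene');save('s6.png',cv2.resize(p[130:220,250:350],None,fx=6,fy=6,interpolation=cv2.INTER_CUBIC));s=ctrl.sense();print(s['ee_pos'],s['ft_force'])"
```

```text
[ 0.4476448  -0.06831178  0.17183228] [ 0.28778796  0.13624471 -1.79518707]
```

View pics/s6.png

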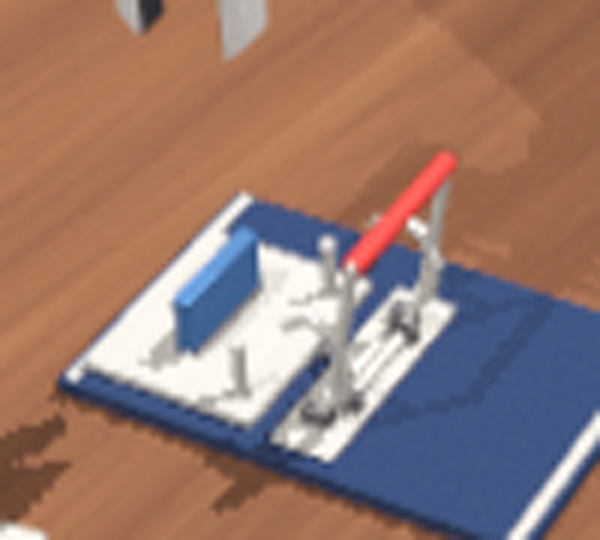

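The coupon lies flat on the board with both posts standing through it (at (330,260) and (238,370)). Going back to the bar.

jog_arm --deltas '[[[0.033,0.005,0,0,0,0],[0.033,0.005,0,0,0,0],[0.032,0.004,0,0,0,0],[0,0,0,0,0,0],[0,0,0,0,0,0]]]'

```text
t: 16.35
ee_pos: [0.5438, -0.0534, 0.1681]
tool_rot: [-2.043, -2.384, 0.001]
ft_force: [-1.0, 0.2, -0.7]
finger_gap: 0.0401
finger_force: 0.0
```

jog_arm --deltas '[[[0.002,-0.0008,-0.03,0,0,0],[0,0,-0.03,0,0,0],[0,0,-0.016,0,0,0],[0,0,0,0,0,0],[0,0,0,0,0,0]]]'

```text
t: 16.85
ee_pos: [0.5464, -0.0546, 0.0942]
tool_rot: [2.045, 2.385, 0.0]
ft_force: [0.5, 0.4, 0.2]
finger_gap: 0.04
finger_force: 0.0
```

jog_arm --deltas '[[[0,0,0,0,0,0],[0,0,0,0,0,0],[0,0,0,0,0,0],[0,0,0,0,0,0],[0,0,0,0,0,0]]]' --claw 0 --force 40

```text
t: 17.35
ee_pos: [0.5463, -0.0547, 0.0937]
tool_rot: [2.045, 2.385, -0.0]
ft_force: [-2.2, -0.9, 3.8]
finger_gap: 0.0088
finger_force: 40.0
```

jog_arm --deltas '[[[0,0,0,0,0,0],[0,0,0,0,0,0]]]'

```text
t: 17.55
ee_pos: [0.5463, -0.0547, 0.0937]
tool_rot: [2.045, 2.385, -0.0]
ft_force: [-2.5, -0.9, 5.8]
finger_gap: 0.0086
finger_force: 40.0
```

jog_arm --deltas '[[[0.007,0.0011,-0.0015,0,0,0],[0.0069,0.0011,-0.0021,0,0,0],[0.0067,0.001,-0.0026,0,0,0],[0.0065,0.001,-0.0031,0,0,0],[0,0,0,0,0,0]]]'

```text
t: 18.05
ee_pos: [0.5729, -0.0507, 0.0837]
tool_rot: [-2.044, -2.384, 0.003]
ft_force: [-7.6, -2.5, 6.2]
finger_gap: 0.0089
finger_force: 40.0
```

jog_arm --deltas '[[[0.0063,0.001,-0.0036,0,0,0],[0.006,0.0009,-0.0041,0,0,0],[0.0056,0.0009,-0.0045,0,0,0],[0.0053,0.0008,-0.0049,0,0,0],[0,0,0,0,0,0]]]'

```text
t: 18.55
ee_pos: [0.596, -0.0472, 0.0663]
tool_rot: [-2.044, -2.384, 0.003]
ft_force: [-6.1, -2.8, 4.2]
finger_gap: 0.0084
finger_force: 40.0
```

jog_arm --deltas '[[[0.0049,0.0008,-0.0053,0,0,0],[0.0045,0.0007,-0.0057,0,0,0],[0.004,0.0006,-0.006,0,0,0],[0.0036,0.0006,-0.0063,0,0,0],[0,0,0,0,0,0]]]'

```text
t: 19.05
ee_pos: [0.6132, -0.0446, 0.0429]
tool_rot: [-2.045, -2.384, 0.002]
ft_force: [-3.4, -4.2, 0.8]
finger_gap: 0.009
finger_force: 40.0
```

jog_arm --deltas '[[[0.0031,0.0005,-0.0066,0,0,0],[0.0026,0.0004,-0.0068,0,0,0],[0.002,0.0003,-0.007,0,0,0],[0,0,0,0,0,0],[0,0,0,0,0,0]]]'

```text
t: 19.55
ee_pos: [0.6214, -0.0433, 0.0233]
tool_rot: [2.045, 2.385, -0.0]
ft_force: [0.8, -5.0, -2.7]
finger_gap: 0.0088
finger_force: 40.0
```

jog_arm --deltas '[[[0,0,-0.001,0,0,0],[0,0,0,0,0,0]]]'

```text
t: 19.75
ee_pos: [0.6216, -0.0432, 0.0226]
tool_rot: [2.045, 2.384, 0.0]
ft_force: [2.2, -5.5, -2.8]
finger_gap: 0.009
finger_force: 40.0
```

jog_arm --deltas '[[[0,0,0,0,0,0],[0,0,0,0,0,0],[0,0,0,0,0,0],[0,0,0,0,0,0]]]' --claw 0.04

```text
t: 20.15
ee_pos: [0.6213, -0.0426, 0.0225]
tool_rot: [-2.044, -2.385, -0.0]
ft_force: [0.7, -0.8, 0.0]
finger_gap: 0.0368
finger_force: 0.0
```

jog_arm --deltas '[[[0,0,0.03,0,0,0],[0,0,0.045,0,0,0],[0,0,0.045,0,0,0],[0,0,0.045,0,0,0],[0,0,0.03,0,0,0]]]'

```text
t: 20.65
ee_pos: [0.6219, -0.0426, 0.2208]
tool_rot: [2.043, 2.384, 0.003]
ft_force: [0.6, 1.0, -0.2]
finger_gap: 0.0402
finger_force: 0.0
```

jog_arm --deltas '[[[-0.04,0.03,0,0,0,0],[-0.04,0.03,0,0,0,0],[-0.02,0.04,0,0,0,0],[0,0.04,0,0,0,0],[0,0,0,0,0,0]]]'

```text
t: 21.15
ee_pos: [0.5203, 0.1023, 0.2182]
tool_rot: [2.037, 2.391, 0.003]
ft_force: [0.7, -0.7, -0.6]
finger_gap: 0.0396
finger_force: 0.0
```

```bash
python3 -c "
from h import *
p,d,c=cam('scene');save('s7.png',cv2.resize(p[110:270,190:390],None,fx=3.5,fy=3.5,interpolation=cv2.INTER_CUBIC));s=ctrl.sense();print(s['ee_pos'],s['ft_force'])
P=cloud(c,d);h=cv2.cvtColor(p,cv2.COLOR_RGB2HSV).astype(int);M=((h[...,0]<8)|(h[...,0]>172))&(h[...,1]>150)&(h[...,2]>90);M[:158]=0;M[222:]=0;M[:,:255]=0;M[:,368:]=0
print('bar',np.median(P[M],0))"
```

```text
[0.52083564 0.09954524 0.21779424] [ 0.56973361 -1.22583938 -0.18197316]
bar [ 0.62189927 -0.04082222  0.04496419]
```

View pics/s7.png

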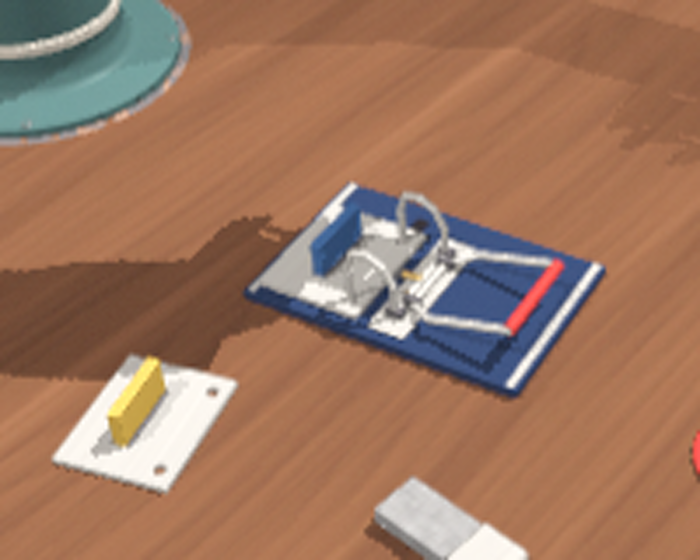

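The lever is down (bar at (535,297), back at its starting position). The arches are shut over the posts and the coupon lies flat. Handing in.

```bash
python3 -c "
from station import ctrl
print(ctrl.hand_in())"
```

```text
the job is handed in; nothing more can be done
None
```

The blue coupon is filed flat over both posts with its holes side towards the lever, the lever is pressed fully down with the arches shut, and the job was handed in at about 21 s on the robot's clock; no verdict came back.

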